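# Close the quick-release vise on a brass valve body

## Task

A brass valve body is standing loose in the open quick-release vise on the brewery workbench. Squeeze the vise's release lever against the post beside it, slide the moving jaw up to the valve body until it stops against the fixed jaw, and let go of the lever; then push the tommy bar down, well past level, so that the screw holds the valve body tight, still upright and in the middle of the jaws.

Things in the scene. Friction and masses are not known exactly. Their poses are not given: they have to be found in the camera images.
- valve: Workpiece: brass tee valve body standing on the vise bed, 1-2 mm from the fixed jaw. Block 52 x 40 x 44 mm (x, y, z), round 26 mm stubs: 14 mm out of both x ends, 20 mm up on top. Origin: centre of underside, 24 mm above the bench. The jaws clamp its flat y faces, 20 mm either side of the origin. An identical one standing on the bench is a spare.
- jaw_face: Wood-lined face of the vise's moving jaw, 100 mm wide, 60 mm tall. Origin on the clamping surface at mid width, at bed height (24 mm above the bench). +y is the way the jaw slides to close, towards the valve body; x is across the vise, z up. It touches the valve body when the valve's origin is 20 mm in +y from this origin.
- release_grip (a point): Where to squeeze: 38 mm behind the jaw face (-y), 114 mm above the bench, axes as jaw_face, moves with the jaw. Two upright plates 22 mm wide along y rise from the jaw block (top at 82 mm) to 135 mm above the bench. -x plate: rigid post, outer face 16 mm to -x of this point. +x plate: release lever, outer face 31 mm to +x at rest, 16 mm when squeezed home. So close along x, centred here.
- release_lever (a joint): Lever angle, rad: about 0 at rest (jaw firmly locked to the bed), grows as it is squeezed towards the post, stop at 0.2; above 0.1 counts as squeezed. The squeeze takes 9 to 13 N. While it is squeezed the jaw slides freely (about 3 N); let go, it springs back and locks.
- bar_push (a point): Where to push, on the tommy bar of the vise's screw: a 12 mm steel bar sticking out to +x, this point 65 mm from the screw's axis, an 18 mm ball 13 mm farther out. The axis lies along y, 60 mm above the bench; the bar is 62 mm to -y of release_grip. At the start it slopes up and this point is 53 to 57 mm to +x of the axis, 91 to 98 mm above the bench. Push straight down here, fingers closed.
- tommy_bar (a joint): Bar angle, rad: 0 is 0.61 above level, 0.61 is level, stop at 1.2 (bar's top then about 32 mm above the bench, under where bar_push began). Turning it drives the jaw face on 5 mm per rad. Takes 5 N, about 10 N when tight; stays where left. It may go to its stop: the lock slips rather than crush. With the jaw slid right up, well past level is tight.
Not all that is in view belongs to the job. What is shaped like the valve but blue or red is not meant.

How it is judged:
By the outcome, as a careful person would: the job done as asked, in the order asked, and still so for the second after the job is handed in, with the robot touching nothing.
It also fails if it takes over 40 s, if anything falls off the work surface, if the arm or the gripper's body presses on something with over 40 N, if the wrist force passes 120 N, or if a joint passes its speed limit or range.

## Robot

A 6-joint arm with a two-finger parallel gripper is mounted at the origin on the work surface. World frame = base frame: x ahead of the robot, y to its left, z up, the work surface at z = 0. Lengths are in m, angles in rad, forces in N, time in s.
With the tool pointing down it reaches from about 0.325 to 0.9 m from the base axis. Payload 6.1 kg.
Tool frame: the origin (TCP) lies between the finger pads; the fingertips stand 25 mm ahead of it and the grasp point (between the pads) lies 6 mm ahead of it; z points along the fingers, y is the line along which they close (so a half turn about z gives the same grasp; the last joint's range is limited). The gripper opens to 87 mm and grips with 3 to 60 N. Pads are 19 mm wide; open, the fingers measure 117 mm over their backs; the gripper's body (75 mm by 190 mm) begins 51 mm behind the grasp point.
Start: joints at [-1.417, 0.22, 1.526, -0, 1.395, -0.126], TCP at [0.173, -0.601, 0.248] pointing down, gripper open.
Joint ranges: [-2.98, 2.98], [-0.91, 2.08], [0.09, 2.57], [-1.24, 4.39], [0.2, 2.65], [-2.68, 2.68]. Speed limits (rad/s): [2.57, 2.57, 3.01, 3.14, 3.14, 3.14].

## Interface

Orientations are given as a rotation vector (axis times angle).
In Python, from bench import arm gives the robot as it stands.
- The arm moves only by the tool move_arm, never from a script. Its argument "deltas" is a list of rows, each an object with "travel": the shift along the world's x, y, z in cm, a list of three; "turn": the turn, a rotation vector about the world's x, y, z in degrees, a list of three. A call has 1 to 12 rows; each row shifts and turns the commanded pose from where the row before left it; what a row does not reach is not made up. A row lasts 1/8 s, in which the tool goes at most 62.5 mm and 10.7 degrees, less where a joint would pass 70% of its speed; a pose out of reach is approached as far as the arm can. A call is refused whole if a number of a shift passes 6.25 or a number of a turn 10.7, either way. A call with a gripper value outside its range is refused whole. "hand" is the closure in counts, from 0 (fully open) to 255 (shut), set as the call begins (left out, the last holds). The fingers move at their own pace and stop on an object; "grip_force" is the grip in N (left out, the last holds). Time passes only in rows, so rows that do not move let the fingers close. It gives the time, the measured TCP pose, the force, the opening and the grip force at its end, in the units of the state.
- arm.read_state(): the state, without advancing time (a new reading comes with each control period).
- arm.snapshot(name): name is "scene" or "side" or "wrist"; returns the picture (400x640x3 uint8, blue, green, red); there is no depth.
- arm.camera_info(name): a dict with "fx", "fy", "cx", "cy" (pixels), "rvec" (rotation vector, rad) and "tvec" (3), from world to camera coordinates, as OpenCV has them; the wrist camera has in their place "hand_eye" (4x4, takes a point from camera to tool coordinates, whose origin is the TCP and whose axes are the flange's). Camera axes: x right, y down, z forward; pixel columns grow to the right and rows downward; lengths in m; the calibration is good to about 2 mm. The wrist camera is an equidistant fisheye: a pixel r from the principal point sees the ray r / f radians off the axis. A picture is of the moment at which its call begins: read the wrist's pose just before it. camera_info takes no time and is no camera call.
- arm.hand_in(): hands the job in; it is judged then, once.
The state is a dict: "clock": time; "joint_positions": joint angles; "qvel": joint speeds; "joint_efforts": joint torques, N m; "eef_pos": TCP position; "tool_rot": TCP orientation; "force": force on the tool from outside, world axes, zero at the start; "moment": the same for the moment, N m; "finger_gap": finger opening in m; "finger_force": force on a finger pad.
Only numpy, scipy, OpenCV 4.12 (cv2) and the standard library are available. Lean on these libraries where they do the work, as an engineer would, in place of code of your own. Each camera call takes 0.05 s, during which the arm holds its last target. There are 200 camera calls.

## Working session

There is one attempt and no reset: what is moved stays moved. The work goes in short steps, Python scripts to look and compute and a tool call to move; the robot and the scene stay as the last step left them, time stands still between calls to the robot, and variables do not carry over. Pictures are saved under pics/ and viewed, at most 10 in all, crops included, and the job is handed in when it is done.

Besides the shell and the picture viewer there is one more tool, called after ">>>" as name(argument=value, ...), one argument or row to a line, values as JSON. move_arm: Moves the arm, as the interface text tells. Its arguments: {"type":"object","properties":{"deltas":{"type":"array"},"hand":{"type":"number"},"grip_force":{"type":"number"}},"required":["deltas"]}

```bash
mkdir -p pics; ls; python3 - <<'E'
from bench import arm
import cv2
s=arm.read_state(); print(s)
for n in ("scene","side","wrist"):
    im=arm.snapshot(n); cv2.imwrite(f"pics/{n}0.png",im); print(n,arm.camera_info(n))
E
```

```text
pics
{'clock': 0.0, 'joint_positions': array([-1.41711249e+00,  2.21216480e-01,  1.52763433e+00, -9.57883690e-06,
        1.39468926e+00, -1.26102997e-01]), 'qvel': array([ 2.66710394e-06, -5.59261214e-04, -1.64891187e-04, -1.60875450e-03,
        5.88565962e-04, -1.70993705e-03]), 'joint_efforts': array([-6.35894885e-04, -4.94607854e+01, -3.87383115e+01,  6.98563945e-02,
        5.73512900e-02, -1.25479000e-04]), 'eef_pos': array([ 0.17249631, -0.60012081,  0.2464309 ]), 'tool_rot': array([-3.10897355e+00, -4.37787185e-01,  5.69579619e-05]), 'force': array([0.26007723, 0.59148245, 0.48500172]), 'moment': array([0.02226086, 0.03384916, 0.00847038]), 'finger_force': 0.0, 'finger_gap': 0.08680720680639509}
scene {'fx': 454.20687092601594, 'fy': 454.20687092601594, 'cx': 314.9468327347068, 'cy': 193.7928944154371, 'rvec': array([ 1.70873462,  1.88062211, -0.77157799]), 'tvec': array([-0.02123401, -0.32740449,  1.3390678 ])}
side {'fx': 377.1623630158699, 'fy': 377.1623630158699, 'cx': 321.20753231784863, 'cy': 197.3295810908375, 'rvec': array([ 0.50336566, -2.79581908,  1.03902031]), 'tvec': array([0.53466328, 0.14273466, 0.63595001])}
wrist {'fx': 309.70691628693146, 'fy': 309.70691628693146, 'cx': 320.7406970644693, 'cy': 199.8536980160599, 'hand_eye': array([[ 5.48633931e-04, -9.62794316e-01, -2.70234721e-01,
         7.49701257e-02],
       [ 9.99999618e-01,  7.11918406e-04, -5.06216493e-04,
         1.94123609e-04],
       [ 6.79767434e-04, -2.70234340e-01,  9.62794339e-01,
        -1.35746318e-01],
       [ 0.00000000e+00,  0.00000000e+00,  0.00000000e+00,
         1.00000000e+00]])}
```

View pics/scene0.png

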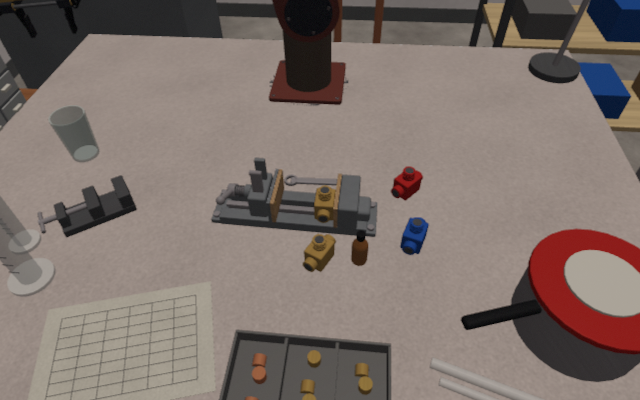

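View pics/side0.png

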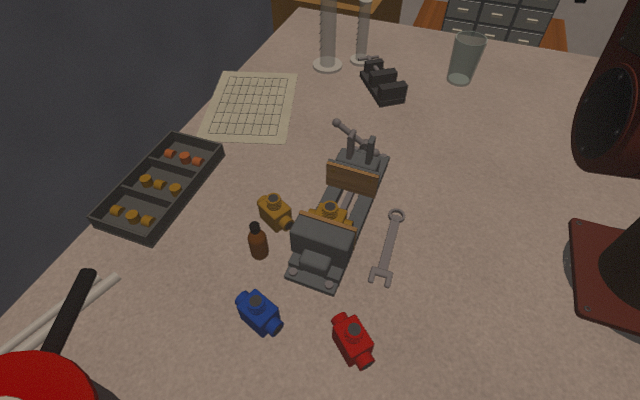

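View pics/wrist0.png

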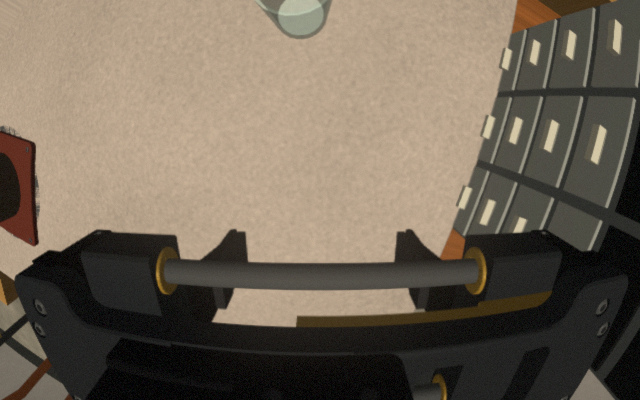

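The vise is at about (300,205) in the scene view, with the two upright plates near (257,175), the jaw lining at (277,193) and the valve at (325,203). In the side view the plates are at (360,148), the lining at (352,178) and the valve at (330,212). Next I'll enlarge both.

```bash
cat > h.py <<'E'
import numpy as np, cv2
from bench import arm
from scipy.spatial.transform import Rotation as Ro
def ray(n,p):
    c=arm.camera_info(n); R=cv2.Rodrigues(c["rvec"])[0]
    d=R.T@np.array([(p[0]-c["cx"])/c["fx"],(p[1]-c["cy"])/c["fy"],1]); return -R.T@c["tvec"],d
def plane(n,p,z):
    o,d=ray(n,p); return o+d*(z-o[2])/d[2]
def tri(a,b):
    A=np.zeros((3,3));v=np.zeros(3);rs=[ray("scene",a),ray("side",b)]
    for o,d in rs:
        d=d/np.linalg.norm(d);P=np.eye(3)-np.outer(d,d);A+=P;v+=P@o
    X=np.linalg.solve(A,v); return X,[round(float(np.linalg.norm(np.cross(X-o,d/np.linalg.norm(d)))),4) for o,d in rs]
def proj(n,X):
    c=arm.camera_info(n);q=cv2.Rodrigues(c["rvec"])[0]@np.array(X)+c["tvec"]
    return c["cx"]+c["fx"]*q[0]/q[2],c["cy"]+c["fy"]*q[1]/q[2]
E
python3 - <<'E'
from h import *
a=cv2.imread("pics/scene0.png")[145:245,205:385]; b=cv2.imread("pics/side0.png")[110:300,270:410]
cv2.imwrite("pics/a.png",cv2.resize(a,None,fx=4.4,fy=4.4,interpolation=cv2.INTER_CUBIC))
cv2.imwrite("pics/b.png",cv2.resize(b,None,fx=3.1,fy=3.1,interpolation=cv2.INTER_CUBIC))
for n,p in (("scene",(220,218)),("scene",(373,232)),("side",(290,275)),("side",(334,287))): print(n,p,plane(n,p,0.0).round(3))
E
```

```text
scene (220, 218) [ 0.536 -0.129  0.   ]
scene (373, 232) [0.546 0.2   0.   ]
side (290, 275) [0.555 0.193 0.   ]
side (334, 287) [0.478 0.188 0.   ]
```

View pics/a.png

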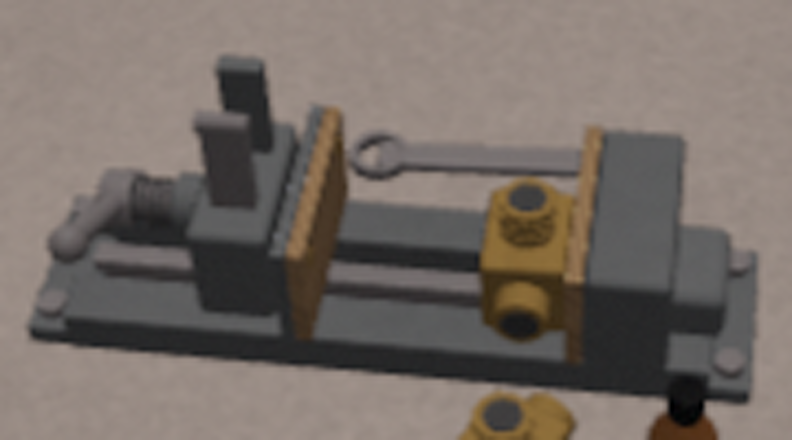

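View pics/b.png

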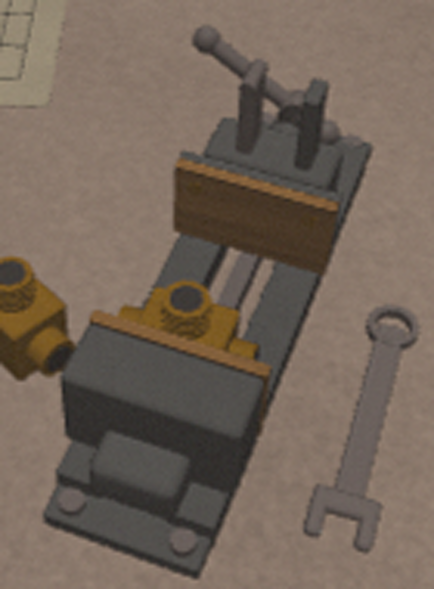

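Zoomed views: in crop a the lever's top is at about (222,120), the post's top at (242,64) and the ball at (68,245). The lining's front top edge runs from (345,112) to (302,258). In crop b the lining's front top edge runs from (177,168) to (337,210), with the ball at (207,38).

```bash
python3 - <<'E'
from h import *
A=lambda x,y:(205+x/4.4,145+y/4.4); B=lambda x,y:(270+x/3.1,110+y/3.1)
P={"face+x":(A(303,258),B(177,168)),"face-x":(A(345,112),B(337,210)),"ball":(A(68,245),B(207,38)),
"lever top":(A(222,120),B(256,68)),"post top":(A(242,64),B(317,86)),"stubtop":(A(526,196),B(186,298))}
for k,(p,q) in P.items():
    X,e=tri(p,q);print(k,X.round(4),e)
z={"face+x":.084,"face-x":.084,"lever top":.135,"post top":.135,"stubtop":.088}
for k in z: print(k,plane("scene",P[k][0],z[k]).round(4),plane("side",P[k][1],z[k]).round(4))
print("base corners scene",[plane("scene",A(*p),h).round(4) for p,h in(((30,333),.0),((748,398),0.))])
print("base side",[plane("side",B(*p),h).round(4) for p,h in(((45,518),.0),((197,575),0.),((372,150),0.012))])
E
```

```text
face+x [ 5.592e-01 -1.000e-04  8.370e-02] [0.0003, 0.0003]
face-x [0.4618 0.0028 0.084 ] [0.0023, 0.0023]
ball [ 0.5756 -0.1011  0.1013] [0.0007, 0.0007]
lever top [ 0.527  -0.0382  0.1378] [0.0022, 0.0022]
post top [ 0.49   -0.0361  0.1375] [0.0019, 0.0019]
stubtop [0.5191 0.0971 0.0903] [0.0002, 0.0002]
face+x [5.597e-01 3.000e-04 8.400e-02] [ 5.59e-01 -1.00e-04  8.40e-02]
face-x [0.4642 0.0047 0.084 ] [ 4.61e-01 -1.00e-04  8.40e-02]
lever top [ 0.5266 -0.0372  0.135 ] [ 0.5273 -0.0446  0.135 ]
post top [ 0.4895 -0.0352  0.135 ] [ 0.49   -0.0417  0.135 ]
stubtop [0.5167 0.0967 0.088 ] [0.5197 0.0955 0.088 ]
base corners scene [array([ 0.5453, -0.1452, -0.    ]), array([0.5552, 0.2047, 0.    ])]
base side [array([0.5622, 0.2001, 0.    ]), array([0.4736, 0.2028, 0.    ]), array([ 0.462 , -0.1347,  0.012 ])]
```

```bash
python3 - <<'E'
from h import *
print(plane("scene",(308,83),0),plane("side",(600,270),0),plane("scene",(75,155),0),proj("scene",(0,0,0)))
E
```

```text
[0.00132117 0.00091137 0.        ] [ 0.05835946 -0.00260157  0.        ] [ 0.36433801 -0.544941    0.        ] (np.float64(307.744336363813), np.float64(82.73849611962441))
```

>>> move_arm(
  deltas=[
    {"travel":[2.8,4.7,0.4],"turn":[0,0,6]},
    {"travel":[2.8,4.7,0.4],"turn":[0,0,6]},
    {"travel":[2.8,4.7,0],"turn":[0,0,6]},
    {"travel":[2.8,4.7,0],"turn":[0,0,6]},
  ],
)

```text
clock: 0.65
eef_pos: [0.2852, -0.411, 0.2553]
tool_rot: [-2.95, -1.08, -0.0]
force: [0.3, 0.0, 0.1]
finger_gap: 0.087
finger_force: 0.0
```

>>> move_arm(
  deltas=[
    {"travel":[2.8,4.7,0],"turn":[0,0,6]},
    {"travel":[2.8,4.7,0],"turn":[0,0,6]},
    {"travel":[2.8,4.7,0],"turn":[0,0,6]},
    {"travel":[2.8,4.7,0],"turn":[0,0,6]},
    {"travel":[2.8,4.7,0],"turn":[0,0,6]},
    {"travel":[2.8,4.7,0],"turn":[0,0,6]},
    {"travel":[2.8,4.7,0],"turn":[0,0,6]},
    {"travel":[2.8,4.5,0],"turn":[0,0,6]},
    {"travel":[0,0,0],"turn":[0,0,0]},
  ],
)

```text
clock: 1.78
eef_pos: [0.5094, -0.0356, 0.2552]
tool_rot: [-2.252, -2.189, -0.001]
force: [-0.2, 0.6, -0.3]
finger_gap: 0.087
finger_force: 0.0
```

```bash
cat >> h.py <<'E'
def wray(p,s):
    c=arm.camera_info("wrist");u=(np.array(p)-[c["cx"],c["cy"]])/c["fx"];t=np.linalg.norm(u)
    d=np.r_[u/t*np.sin(t),np.cos(t)] if t>0 else np.array([0,0,1.])
    R=Ro.from_rotvec(s["tool_rot"]).as_matrix();H=c["hand_eye"]
    return s["eef_pos"]+R@H[:3,3], R@H[:3,:3]@d
def wplane(p,z,s):
    o,d=wray(p,s); return o+d*(z-o[2])/d[2]
E
python3 - <<'E'
from h import *
import pickle
s=arm.read_state(); cv2.imwrite("pics/w1.png",arm.snapshot("wrist")); pickle.dump(s,open("s1.pkl","wb")); print(s["eef_pos"],s["tool_rot"],s["joint_positions"])
E
```

```text
[ 0.50942311 -0.03564142  0.2551595 ] [-2.25248575e+00 -2.18863021e+00 -5.45973584e-04] [-2.24880965e-01 -6.04730408e-02  1.81035984e+00  8.07479918e-04
  1.39229300e+00 -1.96270024e-01]
```

View pics/w1.png

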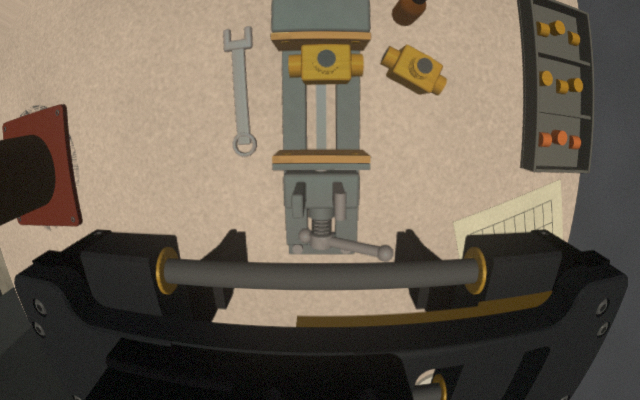

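The wrist view shows the vise straight on. The moving-jaw lining's front top edge runs (274,152)–(370,152), the post is at u≈293–303 and the lever at u≈335–345 around v≈187, the valve stub is at (326,58), and the ball is at (385,253).

```bash
python3 - <<'E'
from h import *
import pickle
s=pickle.load(open("s1.pkl","rb"))
for k,p,z in (("faceL",(274,152),.084),("faceR",(370,152),.084),("fixL",(274,47),.084),("fixR",(370,46),.084),("postout",(293,187),.135),("postin",(303,187),.135),("levin",(335,187),.135),("levout",(345,187),.135),("stub",(326,58),.088),("ball",(385,253),.1013),("blkL",(285,172),.082),("blkR",(358,172),.082)): print(k,wplane(p,z,s).round(4))
im=cv2.imread("pics/w1.png")[130:265,250:410]
cv2.imwrite("pics/w1c.png",cv2.resize(im,None,fx=4.4,fy=4.4,interpolation=cv2.INTER_CUBIC))
E
```

```text
faceL [0.4647 0.0037 0.084 ]
faceR [0.5608 0.001  0.084 ]
fixL [0.4685 0.1098 0.084 ]
fixR [0.5629 0.1083 0.084 ]
postout [ 0.4872 -0.0211  0.135 ]
postin [ 0.4957 -0.0214  0.135 ]
levin [ 0.5229 -0.0221  0.135 ]
levout [ 0.5314 -0.0224  0.135 ]
stub [0.5191 0.0951 0.088 ]
ball [ 0.5758 -0.1022  0.1013]
blkL [ 0.4745 -0.0175  0.082 ]
blkR [ 0.5488 -0.0196  0.082 ]
```

View pics/w1c.png

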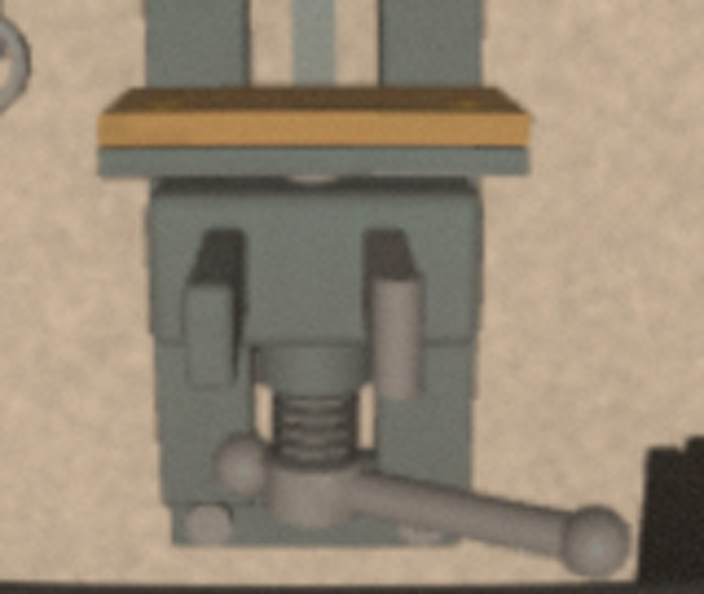

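The crop shows the front top edge of the lining at crop y≈112, x 100–528. The post's top spans about (187–230, 285–387) and the lever's top about (373–422, 280–395).

```bash
python3 - <<'E'
from h import *
import pickle
s=pickle.load(open("s1.pkl","rb"))
C=lambda x,y:(250+x/4.4,130+y/4.4)
for k,p,z in (("faceL",C(100,112),.084),("faceR",C(528,112),.084),("postoutfront",C(187,285),.135),("postoutback",C(186,386),.135),("postin",C(232,335),.135),("levoutfront",C(422,282),.135),("levoutback",C(421,395),.135),("levin",C(373,335),.135),("ball",C(597,540),.1013)): print(k,wplane(p,z,s).round(4))
E
```

```text
faceL [4.632e-01 2.000e-04 8.400e-02]
faceR [ 0.5608 -0.0025  0.084 ]
postoutfront [ 0.4864 -0.0279  0.135 ]
postoutback [ 0.4851 -0.0487  0.135 ]
postin [ 0.4947 -0.0383  0.135 ]
levoutfront [ 0.5321 -0.0286  0.135 ]
levoutback [ 0.5318 -0.0519  0.135 ]
levin [ 0.5224 -0.0391  0.135 ]
ball [ 0.5765 -0.1019  0.1013]
```

>>> move_arm(
  deltas=[
    {"travel":[-0.76,-0.32,-3.5],"turn":[0,0,0]},
    {"travel":[0,0,-4],"turn":[0,0,0]},
    {"travel":[0,0,-4],"turn":[0,0,0]},
    {"travel":[0,0,-2],"turn":[0,0,0]},
    {"travel":[0,0,0],"turn":[0,0,0]},
    {"travel":[0,0,0],"turn":[0,0,0]},
  ],
  hand=0,
  grip_force=28,
)

```text
clock: 2.58
eef_pos: [0.5014, -0.0428, 0.1216]
tool_rot: [2.26, 2.18, 0.001]
force: [-0.2, -0.1, -0.2]
finger_gap: 0.0875
finger_force: 0.0
```

>>> move_arm(
  deltas=[
    {"travel":[0,0,0]},
    {"travel":[0,0,0]},
    {"travel":[0,0,0]},
    {"travel":[0,0,0]},
    {"travel":[0,0,0]},
    {"travel":[0,0,0]},
    {"travel":[0,0,0]},
    {"travel":[0,0,0]},
  ],
  hand=255,
)

```text
$.deltas[0]: bad value
```

>>> move_arm(
  deltas=[
    {"travel":[0,0.4,-0.15],"turn":[0,0,0]},
    {"travel":[0,0,0],"turn":[0,0,0]},
  ],
)

```text
clock: 2.82
eef_pos: [0.5015, -0.0378, 0.1199]
tool_rot: [2.258, 2.182, 0.001]
force: [-0.5, -0.3, 0.9]
finger_gap: 0.0867
finger_force: 0.0
```

>>> move_arm(
  deltas=[
    {"travel":[0,0,0],"turn":[0,0,0]},
    {"travel":[0,0,0],"turn":[0,0,0]},
    {"travel":[0,0,0],"turn":[0,0,0]},
    {"travel":[0,0,0],"turn":[0,0,0]},
    {"travel":[0,0,0],"turn":[0,0,0]},
    {"travel":[0,0,0],"turn":[0,0,0]},
    {"travel":[0,0,0],"turn":[0,0,0]},
    {"travel":[0,0,0],"turn":[0,0,0]},
  ],
  hand=255,
)

```text
clock: 3.82
eef_pos: [0.5012, -0.038, 0.1194]
tool_rot: [2.259, 2.183, 0.0]
force: [0.8, 0.8, 1.9]
finger_gap: 0.0354
finger_force: 27.0
```

>>> move_arm(
  deltas=[
    {"travel":[0,0,0],"turn":[0,0,0]},
    {"travel":[0,0.3,0],"turn":[0,0,0]},
    {"travel":[0.015,0.5,0],"turn":[0,0,0]},
    {"travel":[0.015,0.5,0],"turn":[0,0,0]},
  ],
)

```text
clock: 4.32
eef_pos: [0.5015, -0.0246, 0.1193]
tool_rot: [2.259, 2.183, 0.0]
force: [-0.0, -1.6, 4.3]
finger_gap: 0.0353
finger_force: 27.1
```

>>> move_arm(
  deltas=[
    {"travel":[0.02,0.7,0],"turn":[0,0,0]},
    {"travel":[0.02,0.7,0],"turn":[0,0,0]},
    {"travel":[0.02,0.7,0],"turn":[0,0,0]},
    {"travel":[0.02,0.7,0],"turn":[0,0,0]},
    {"travel":[0.02,0.7,0],"turn":[0,0,0]},
    {"travel":[0.02,0.7,0],"turn":[0,0,0]},
    {"travel":[0.02,0.7,0],"turn":[0,0,0]},
    {"travel":[0.01,0.3,0],"turn":[0,0,0]},
  ],
)

```text
clock: 5.32
eef_pos: [0.5029, 0.0279, 0.1193]
tool_rot: [2.259, 2.184, 0.0]
force: [-0.3, -1.6, 5.2]
finger_gap: 0.0354
finger_force: 27.1
```

```bash
python3 - <<'E'
from h import *
s=arm.read_state(); print(s["eef_pos"],s["force"])
a=arm.snapshot("scene")[145:245,205:385]; w=arm.snapshot("wrist")[0:200,230:420]
cv2.imwrite("pics/c2.png",np.vstack([cv2.resize(a,(540,300),interpolation=cv2.INTER_CUBIC),cv2.resize(w[:,:],(540,300*540//540),interpolation=cv2.INTER_CUBIC)]))
E
```

```text
[0.50286276 0.0279147  0.11933961] [-0.26421764 -1.57891889  5.17120008]
```

View pics/c2.png

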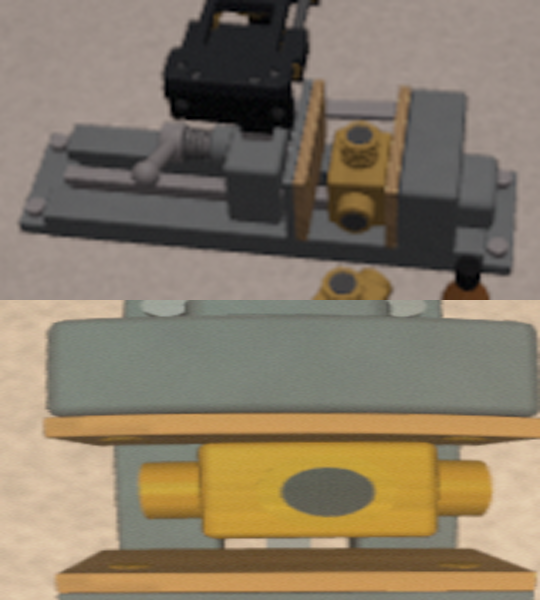

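The jaw is following the hand. The valve stands upright, close to the fixed jaw and a few mm right of mid-width, with a gap of about 10 mm left. I'll creep the rest.

>>> move_arm(
  deltas=[
    {"travel":[0.01,0.3,0],"turn":[0,0,0]},
    {"travel":[0.01,0.3,0],"turn":[0,0,0]},
    {"travel":[0,0.1,0],"turn":[0,0,0]},
    {"travel":[0,0.1,0],"turn":[0,0,0]},
    {"travel":[0,0.1,0],"turn":[0,0,0]},
    {"travel":[0,0.1,0],"turn":[0,0,0]},
  ],
)

```text
clock: 6.18
eef_pos: [0.5031, 0.0376, 0.1193]
tool_rot: [2.259, 2.183, 0.0]
force: [0.8, -2.0, 5.2]
finger_gap: 0.035
finger_force: 27.1
```

>>> move_arm(
  deltas=[
    {"travel":[0,0.1,0],"turn":[0,0,0]},
    {"travel":[0,0.1,0],"turn":[0,0,0]},
  ],
)

```text
clock: 6.42
eef_pos: [0.5031, 0.0389, 0.1193]
tool_rot: [2.258, 2.183, -0.001]
force: [1.0, -4.8, 4.7]
finger_gap: 0.0353
finger_force: 27.1
```

>>> move_arm(
  deltas=[
    {"travel":[0,0.1,0],"turn":[0,0,0]},
    {"travel":[0,0,0],"turn":[0,0,0]},
  ],
)

```text
clock: 6.68
eef_pos: [0.5031, 0.04, 0.1193]
tool_rot: [2.258, 2.183, -0.001]
force: [0.3, -4.7, 5.5]
finger_gap: 0.0352
finger_force: 27.1
```

Now pushing the valve (about 5 N). I'll continue to the fixed jaw.

>>> move_arm(
  deltas=[
    {"travel":[0,0.1,0],"turn":[0,0,0]},
    {"travel":[0,0,0],"turn":[0,0,0]},
  ],
)

```text
clock: 6.92
eef_pos: [0.5031, 0.0404, 0.1193]
tool_rot: [2.257, 2.182, -0.002]
force: [-0.1, -6.8, 4.7]
finger_gap: 0.035
finger_force: 27.1
```

>>> move_arm(
  deltas=[
    {"travel":[0,0.1,0],"turn":[0,0,0]},
    {"travel":[0,0,0],"turn":[0,0,0]},
  ],
)

```text
clock: 7.18
eef_pos: [0.5032, 0.0404, 0.1193]
tool_rot: [2.256, 2.182, -0.004]
force: [0.9, -12.2, 5.5]
finger_gap: 0.0351
finger_force: 27.1
```

>>> move_arm(
  deltas=[
    {"travel":[0,0,0],"turn":[0,0,0]},
    {"travel":[0,0,0],"turn":[0,0,0]},
    {"travel":[0,0,0],"turn":[0,0,0]},
    {"travel":[0,0,0],"turn":[0,0,0]},
    {"travel":[0,0,0],"turn":[0,0,0]},
  ],
  hand=0,
)

```text
clock: 7.8
eef_pos: [0.5019, 0.0428, 0.1182]
tool_rot: [-2.257, -2.182, 0.002]
force: [0.6, 0.2, 1.0]
finger_gap: 0.0769
finger_force: 0.0
```

>>> move_arm(
  deltas=[
    {"travel":[0,0,3],"turn":[0,0,0]},
    {"travel":[0,0,5],"turn":[0,0,0]},
    {"travel":[0,0,5],"turn":[0,0,0]},
    {"travel":[0,0,0],"turn":[0,0,0]},
  ],
)

```text
clock: 8.3
eef_pos: [0.5053, 0.0424, 0.2538]
tool_rot: [2.255, 2.179, 0.009]
force: [0.6, 0.3, 0.3]
finger_gap: 0.0866
finger_force: 0.0
```

```bash
python3 - <<'E'
from h import *
import pickle
s=arm.read_state(); print(s["eef_pos"],s["tool_rot"],s["force"])
w=arm.snapshot("wrist")[0:265,230:430]; pickle.dump(s,open("s2.pkl","wb"))
cv2.imwrite("pics/w3.png",cv2.resize(w,None,fx=2.2,fy=2.2,interpolation=cv2.INTER_CUBIC))
E
```

```text
[0.5052828  0.0424385  0.25375326] [2.25466828 2.17939245 0.00905238] [0.63346181 0.29362171 0.28505189]
```

View pics/w3.png

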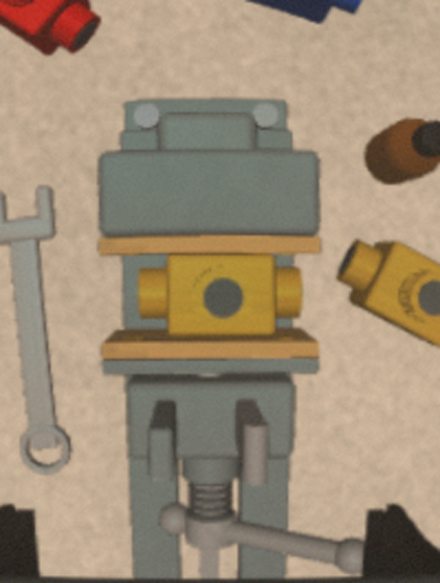

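Jaw up against the valve, which stands upright between both linings. The lever is back open, and the ball is at crop (351,553).

```bash
python3 - <<'E'
from h import *
import pickle
s=pickle.load(open("s2.pkl","rb"))
C=lambda x,y:(230+x/2.2,y/2.2)
for k,p,z in (("ball",C(351,553),.1013),("screw",C(209,495),.07),("faceL",C(104,344),.084),("faceR",C(318,344),.084),("levback",C(256,484),.135),("postback",C(159,477),.135)): print(k,wplane(p,z,s).round(4))
E
```

```text
ball [ 0.5772 -0.0226  0.1013]
screw [ 0.511  -0.0019  0.07  ]
faceL [0.4655 0.0775 0.084 ]
faceR [0.5628 0.0743 0.084 ]
levback [0.5291 0.0262 0.135 ]
postback [0.4908 0.0305 0.135 ]
```

>>> move_arm(
  deltas=[
    {"travel":[3.0,-3.3,0],"turn":[0,0,0]},
    {"travel":[3.1,-3.3,0],"turn":[0,0,0]},
    {"travel":[0,0,-3.5],"turn":[0,0,0]},
    {"travel":[0,0,-3.5],"turn":[0,0,0]},
    {"travel":[0,0,0],"turn":[0,0,0]},
    {"travel":[0,0,0],"turn":[0,0,0]},
    {"travel":[0,0,0],"turn":[0,0,0]},
    {"travel":[0,0,0],"turn":[0,0,0]},
  ],
  hand=255,
)

```text
clock: 9.35
eef_pos: [0.5648, -0.0239, 0.1805]
tool_rot: [2.258, 2.182, 0.002]
force: [0.1, 0.7, -1.0]
finger_gap: 0.015
finger_force: 0.0
```

>>> move_arm(
  deltas=[
    {"travel":[0.1,0,-2],"turn":[0,0,0]},
    {"travel":[0,0,-2],"turn":[0,0,0]},
    {"travel":[0,0,-0.5],"turn":[0,0,0]},
    {"travel":[0,0,-0.5],"turn":[0,0,0]},
    {"travel":[0,0,-0.5],"turn":[0,0,0]},
    {"travel":[0,0,-0.5],"turn":[0,0,0]},
  ],
)

```text
clock: 10.1
eef_pos: [0.5667, -0.0242, 0.1208]
tool_rot: [2.257, 2.181, 0.004]
force: [-0.3, -0.4, 6.2]
finger_gap: 0.0002
finger_force: 2.2
```

>>> move_arm(
  deltas=[
    {"travel":[0,0,-0.5],"turn":[0,0,0]},
    {"travel":[0,0,-0.5],"turn":[0,0,0]},
    {"travel":[0,0,-0.5],"turn":[0,0,0]},
    {"travel":[0,0,-0.5],"turn":[0,0,0]},
  ],
)

```text
clock: 10.6
eef_pos: [0.5688, -0.0248, 0.1021]
tool_rot: [2.254, 2.178, 0.008]
force: [2.6, -1.3, 7.1]
finger_gap: 0.0006
finger_force: 3.4
```

>>> move_arm(
  deltas=[
    {"travel":[-0.1,0,-0.5],"turn":[0,0,0]},
    {"travel":[-0.1,0,-0.5],"turn":[0,0,0]},
    {"travel":[0,0,-0.5],"turn":[0,0,0]},
    {"travel":[0,0,-0.5],"turn":[0,0,0]},
  ],
)

```text
clock: 11.1
eef_pos: [0.5679, -0.0256, 0.0828]
tool_rot: [2.252, 2.176, 0.009]
force: [3.9, -4.0, 6.9]
finger_gap: 0.0005
finger_force: 4.1
```

>>> move_arm(
  deltas=[
    {"travel":[0,0,-0.5],"turn":[0,0,0]},
    {"travel":[0,0,-0.4],"turn":[0,0,0]},
    {"travel":[0,0,-0.3],"turn":[0,0,0]},
  ],
)

```text
clock: 11.48
eef_pos: [0.5663, -0.026, 0.0699]
tool_rot: [2.254, 2.178, 0.004]
force: [-0.8, -6.2, 8.7]
finger_gap: 0.0005
finger_force: 4.2
```

>>> move_arm(
  deltas=[
    {"travel":[0,0,-0.3],"turn":[0,0,0]},
    {"travel":[0,0,-0.3],"turn":[0,0,0]},
  ],
)

```text
clock: 11.72
eef_pos: [0.5656, -0.0255, 0.0636]
tool_rot: [2.255, 2.179, 0.003]
force: [-2.1, -3.5, 9.8]
finger_gap: 0.0003
finger_force: 3.8
```

>>> move_arm(
  deltas=[
    {"travel":[0,0,-0.2],"turn":[0,0,0]},
    {"travel":[0,0,-0.2],"turn":[0,0,0]},
  ],
)

```text
clock: 11.98
eef_pos: [0.5655, -0.025, 0.0595]
tool_rot: [2.256, 2.179, 0.004]
force: [-0.9, -1.5, 8.7]
finger_gap: 0.0006
finger_force: 3.5
```

Tip at about 34 mm with a steady 9–10 N, so the bar is tight and well past level. I'll go one notch further, then retreat and look.

>>> move_arm(
  deltas=[
    {"travel":[0,0,-0.2],"turn":[0,0,0]},
    {"travel":[0,0,0],"turn":[0,0,0]},
  ],
)

```text
clock: 12.22
eef_pos: [0.5663, -0.0248, 0.0583]
tool_rot: [2.255, 2.179, 0.006]
force: [-0.3, -1.4, 10.1]
finger_gap: 0.0004
finger_force: 4.6
```

>>> move_arm(
  deltas=[
    {"travel":[0,0,2],"turn":[0,0,0]},
    {"travel":[0,0,5],"turn":[0,0,0]},
    {"travel":[0,0,6],"turn":[0,0,0]},
    {"travel":[0,0,6],"turn":[0,0,0]},
    {"travel":[-5,-1,0],"turn":[0,0,0]},
    {"travel":[0,0,0],"turn":[0,0,0]},
  ],
)

```text
clock: 12.98
eef_pos: [0.5105, -0.0339, 0.2457]
tool_rot: [-2.26, -2.182, 0.001]
force: [1.0, -0.8, -0.5]
finger_gap: 0.0005
finger_force: 0.0
```

```bash
python3 - <<'E'
from h import *
s=arm.read_state(); print(s["eef_pos"],s["force"])
a=arm.snapshot("scene")[145:245,205:385]; w=arm.snapshot("wrist")[0:260,220:440]
a=cv2.resize(a,(440,245),interpolation=cv2.INTER_CUBIC); w=cv2.resize(w,(297,351),interpolation=cv2.INTER_CUBIC)
o=np.zeros((596,440,3),np.uint8);o[:245]=a;o[245:,:297]=w
cv2.imwrite("pics/c4.png",o)
E
```

```text
[ 0.51051149 -0.03385301  0.24573861] [ 1.04181098 -0.76605338 -0.52810115]
```

View pics/c4.png

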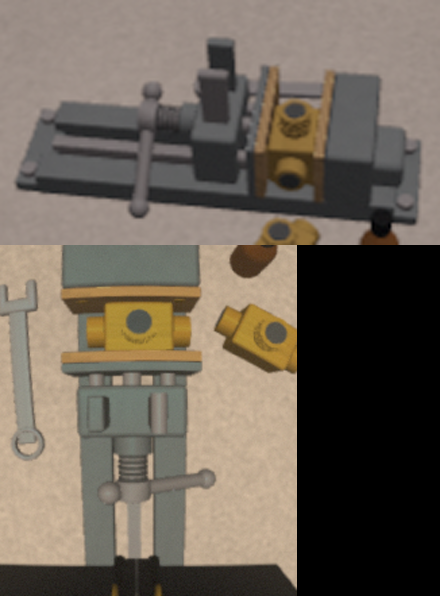

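The bar now slopes well below level (ball at (138,210) in the upper crop). The jaw face has advanced off its block on the guide rods, and the valve is upright between the linings.

```bash
python3 -c "
from bench import arm
print(arm.hand_in())"
```

```text
the job is handed in; nothing more can be done
None
```

The job is handed in at about 13 s on the robot clock: I squeezed the lever, slid the jaw up until the valve body stopped against the fixed jaw, let go, and pushed the tommy bar well past level (near its stop), leaving the valve clamped upright, about 5 mm to +x of the jaws' mid-width, where it started; no verdict was returned.

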